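# Press the locking pins of three geared hubs home, smallest gear first

### The job

Three geared hubs stand on the bench, each with a locking pin sticking up from the middle of its gear. With the closed fingertips, lightly press each pin down until it is fully home, in order of gear size: the smallest gear first, then the medium one, then the largest. Press gently, don't lift or shift the hubs, and leave everything else on the bench alone.

Things in the scene. Friction and masses are not known exactly. Their poses are not given: they have to be found in the camera images.
- hub_small: loose unit of about 0.35 kg: dark gear 50 mm across lying level (small one of three) on a round aluminium hub 44 mm across with a bolt ear reaching 41 mm from the axis along +x. Gear top is 38 mm above the table, the 22 mm wide collar in its middle 46 mm. Origin: centre of underside, on the axis; z up
- pin_small_top (a point): centre of the top face of the small unit's locking pin, on the axis of the gear. Steel cap 18 mm across and 6 mm thick on a thin stem, standing above the collar; its top is 66 mm above the table when fully raised, 56 mm when fully home. The cap is sprung: with the pin home it gives 4 mm more under 3 N (start) to 9 N (end), then it is hard, and springs back up when let go
- pin_small (a joint): how far the pin is pressed down, m: 0 fully raised, 0.010 fully home; starts at 0 to 0.003. Not sprung itself: about 2.5 N plus light damping (15 N per m/s) moves it, it stays where it is left, and stops at 0.010; only pressing moves it
- hub_medium: loose unit of about 0.55 kg: dark gear 74 mm across lying level (medium one of three) on a round aluminium hub 60 mm across with a bolt ear reaching 50 mm from the axis along +x. Gear top is 38 mm above the table, the 22 mm wide collar in its middle 46 mm. Origin: centre of underside, on the axis; z up
- pin_medium_top (a point): centre of the top face of the medium unit's locking pin, on the axis of the gear. Steel cap 18 mm across and 6 mm thick on a thin stem, standing above the collar; its top is 66 mm above the table when fully raised, 56 mm when fully home. The cap is sprung: with the pin home it gives 4 mm more under 3 N (start) to 9 N (end), then it is hard, and springs back up when let go
- pin_medium (a joint): how far the pin is pressed down, m: 0 fully raised, 0.010 fully home; starts at 0 to 0.003. Not sprung itself: about 2.5 N plus light damping (15 N per m/s) moves it, it stays where it is left, and stops at 0.010; only pressing moves it
- hub_large: loose unit of about 0.85 kg: dark gear 98 mm across lying level (large one of three) on a round aluminium hub 60 mm across with a bolt ear reaching 60 mm from the axis along +x. Gear top is 38 mm above the table, the 22 mm wide collar in its middle 46 mm. Origin: centre of underside, on the axis; z up
- pin_large_top (a point): centre of the top face of the large unit's locking pin, on the axis of the gear. Steel cap 18 mm across and 6 mm thick on a thin stem, standing above the collar; its top is 66 mm above the table when fully raised, 56 mm when fully home. The cap is sprung: with the pin home it gives 4 mm more under 3 N (start) to 9 N (end), then it is hard, and springs back up when let go
- pin_large (a joint): how far the pin is pressed down, m: 0 fully raised, 0.010 fully home; starts at 0 to 0.003. Not sprung itself: about 2.5 N plus light damping (15 N per m/s) moves it, it stays where it is left, and stops at 0.010; only pressing moves it
- spare_gear: loose flat gear without hub or pin, 72 mm across, 8 mm thick with a 12 mm high boss; lies beyond the hubs; origin: centre of underside; a bystander
- socket: upright steel cylinder, 26 mm across, 38 mm high, between the hubs; origin: centre of underside; a bystander
- collar: steel ring, 40 mm across, 14 mm high, between the hubs; origin: centre of underside; a bystander
- bushing: flanged brass bushing, 38 mm across, 26 mm high, between the hubs; origin: centre of underside; a bystander
- screwdriver: screwdriver lying beyond the hubs; a bystander
- wrench: wrench lying flat on the robot's side of the hubs; a bystander
- grease_can: short upright can, 68 mm across, 90 mm high, beyond the hubs to the right; origin: centre of underside; a bystander
There are look-alikes about, which are no part of the job. What is shaped like the hub_medium but orange, red or yellow is not meant.

How it is judged:
By the outcome, as a careful person would: the job done as asked, in the order asked, and still so for the second after the job is handed in, with the robot touching nothing.
It also fails if it takes over 48 s, if anything falls off the work surface, if the arm or the gripper's body presses on something with over 40 N, if the wrist force passes 120 N, or if a joint passes its speed limit or range.

### The arm

A 6-joint arm with a two-finger parallel gripper is mounted at the origin on the work surface. World frame = base frame: x ahead of the robot, y to its left, z up, the work surface at z = 0. Lengths are in mm, angles in degrees, forces in N, time in s.
With the tool pointing down it reaches from about 350 to 875 mm from the base axis. Payload 4.2 kg.
Tool frame: the origin (TCP) lies on the centre line of the jaws, within the pads' length; the fingertips stand 22 mm ahead of it and the grasp point (between the pads) lies 3 mm ahead of it; z points along the fingers, y is the line along which they close (so a half turn about z gives the same grasp; the last joint's range is limited). The gripper opens to 87 mm and grips with 3 to 60 N. Pads are 19 mm wide; open, the fingers measure 117 mm over their backs; the gripper's body (75 mm by 190 mm) begins 51 mm behind the grasp point.
Start: joints at [87.812, 22.042, 0.453, 0, -68.411, -14.817], TCP at [182.756, 597.662, 244.55] pointing down, gripper open.
Joint ranges: [-179.83, 179.83], [-69.29, 118.12], [-61.27, 80.66], [-181.25, 117.63], [-171.15, -9.14], [-177.46, 177.46]. Speed limits (degrees/s): [159.86, 159.86, 180, 180, 180, 180].

### API

Orientations are given as [roll, pitch, yaw] about the fixed x, y, z axes, in that order (R = Rz(yaw) Ry(pitch) Rx(roll)).
In Python, from station import monitor, snapshot, camera_params, order gives the robot as it stands. The module is installed in compiled form; this text tells all that it offers.
- The arm moves only by the shell command python3 -m jog 'ROWS' [OPENING]. ROWS is a JSON object of lists of equal length, an entry for each row: "slide": the shift along the tool's x, y, z in units of 30 mm (1.0 is 30 mm), a list of three; "roll": the turn about the tool's z in degrees. A call has 1 to 20 rows; each row is the pose to reach, as a shift and turn from the pose commanded when the call began, along the tool's axes at that moment; what a row does not reach only later rows make up. A row lasts 1/12 s, in which the tool goes at most 41.7 mm and 7.16 degrees, less where a joint would pass 70% of its speed; a pose out of reach is approached as far as the arm can. A call with a gripper value outside its range is refused whole. OPENING is the closure in counts, from 0 (fully open) to 255 (shut), set as the call begins (- or left out, the last holds). The fingers move at their own pace and stop on an object; the grip force is fixed at half the most. Time passes only in rows, so rows that repeat a pose let the fingers close. It gives the time, the measured TCP pose, the force, the opening and the grip force at its end, in the units of the state.
- monitor.read_state(): the state, without advancing time (a new reading comes with each control period).
- snapshot(name): name is "side" or "top" or "wrist"; returns the picture (420x560x3 uint8, red, green, blue); there is no depth.
- camera_params(name): a dict with "fx", "fy", "cx", "cy" (pixels), "pose" (4x4, takes a point from camera to world coordinates). Camera axes: x right, y up, looking along -z (the intrinsics and any distortion apply to the point x, -y, -z); pixel columns grow to the right and rows downward; lengths in mm; the calibration is good to about 2 mm. A picture is of the moment at which its call begins: read the wrist's pose just before it. camera_params takes no time and is no camera call; for the wrist camera it gives the pose at the moment of the call.
- order.sign_off(): hands the job in; it is judged then, once.
The state is a dict: "clock": time; "joint_pos": joint angles; "dq": joint speeds; "effort": joint torques, N m; "tcp_pos": TCP position; "tool_rot": TCP orientation; "ft_force": force on the tool from outside, world axes, zero at the start; "moment": the same for the moment, N m; "gripper_width": finger opening in mm; "finger_force": force on a finger pad.
Only numpy, scipy, OpenCV 4.12 (cv2) and the standard library are available. Lean on these libraries where they do the work, as an engineer would, in place of code of your own. Each camera call takes 0.05 s, during which the arm holds its last target. There are 200 camera calls.

## Working session

There is one attempt and no reset: what is moved stays moved. The work goes in short steps, Python scripts to look and compute and a shell command to move; the robot and the scene stay as the last step left them, time stands still between calls to the robot, and variables do not carry over. Pictures are saved under pics/ and viewed, at most 10 in all, crops included, and the job is handed in when it is done.

```bash
mkdir -p pics; python3 - <<'E'
from station import monitor, snapshot, camera_params
import cv2,numpy as np
s=monitor.read_state();print({k:np.round(s[k],2) for k in('clock','tcp_pos','tool_rot','ft_force','gripper_width')})
for n in('top','side'):
    im=snapshot(n);cv2.imwrite(f'pics/{n}0.png',im[:,:,::-1]);p=camera_params(n)
    print(n,p['fx'],p['fy'],p['cx'],p['cy'],np.round(p['pose'],3).tolist(),[k for k in p])
E
```

```text
{'clock': np.float64(0.0), 'tcp_pos': array([182.61, 597.15, 243.46]), 'tool_rot': array([179.88,  -0.  , -17.01]), 'ft_force': array([-0.01,  0.98,  0.1 ]), 'gripper_width': np.float64(87.28)}
top 456.35811306988234 456.35811306988234 279.5268168625966 210.72712521135097 [[-0.011, 0.992, -0.125, 428.521], [-1.0, -0.011, 0.001, -25.355], [-0.001, 0.125, 0.992, 1193.337], [0.0, 0.0, 0.0, 1.0]] ['fx', 'fy', 'cx', 'cy', 'pose']
side 427.46781629384157 427.46781629384157 276.2773173904105 208.6721961967318 [[0.997, 0.031, -0.066, 489.822], [-0.072, 0.534, -0.842, -821.165], [0.009, 0.845, 0.535, 554.227], [0.0, 0.0, 0.0, 1.0]] ['fx', 'fy', 'cx', 'cy', 'pose']
```

View pics/top0.png

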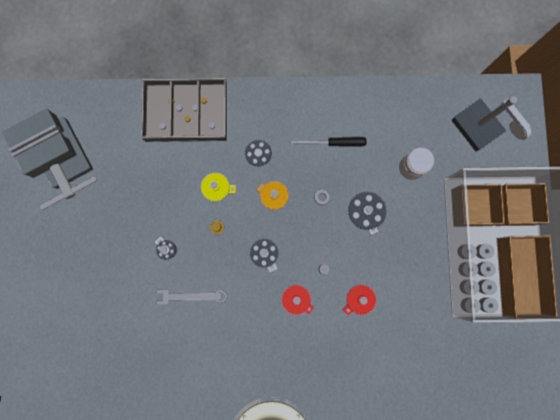

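The top view shows the small hub at (166,250), the medium at (264,253) and the large at (367,211). The dark gear at (258,153) has no ear, so it's the spare. I'll zoom in on the three hubs for their pin centres.

```bash
cat > h.py <<'E'
import numpy as np
from station import camera_params
def px2w(n,u,v,z,p=None):
    p=p or camera_params(n);P=np.array(p['pose'])
    d=P[:3,:3]@np.array([(u-p['cx'])/p['fx'],-(v-p['cy'])/p['fy'],-1]);o=P[:3,3]
    return o+d*(z-o[2])/d[2]
def w2px(n,w,p=None):
    p=p or camera_params(n);P=np.array(p['pose']);c=P[:3,:3].T@(np.array(w)-P[:3,3])
    return p['cx']+p['fx']*c[0]/-c[2],p['cy']-p['fy']*c[1]/-c[2]
E
python3 - <<'E'
from h import *;import cv2
t=cv2.imread('pics/top0.png');s=cv2.imread('pics/side0.png');r1=[];r2=[]
for u,v in((166,250),(264,253),(367,211)):
    w=px2w('top',u,v,60);a,b=map(round,w2px('side',w));print(w.round(1),'side',a,b)
    r1.append(cv2.resize(t[v-22:v+22,u-22:u+22],(264,264),interpolation=cv2.INTER_CUBIC))
    r2.append(cv2.resize(s[b-22:b+22,a-22:a+22],(264,264),interpolation=cv2.INTER_CUBIC))
cv2.imwrite('pics/crop.png',np.vstack([np.hstack(r1),np.hstack(r2)]))
E
```

```text
[476.5 255.9  60. ] side 241 151
[466.3  13.2  60. ] side 237 196
[ 568.1 -245.3   60. ] side 294 269
```

View pics/crop.png

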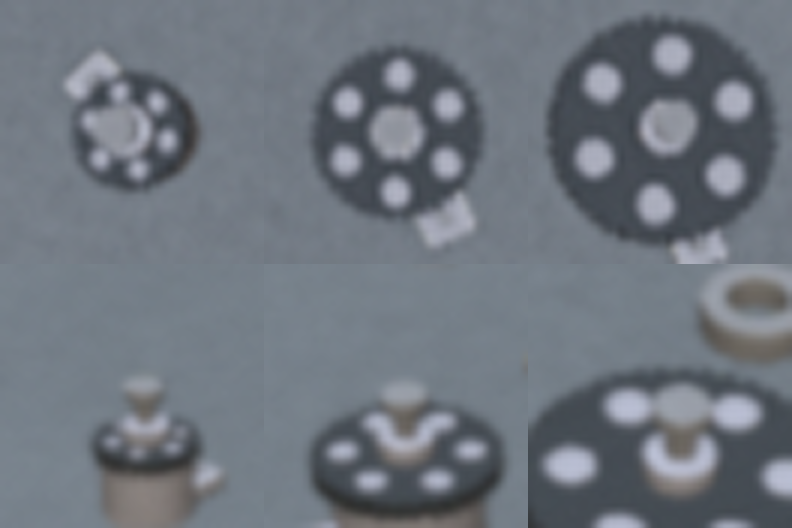

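```bash
cat >> h.py <<'E'
def tri(a,b):
    A=np.zeros((3,3));y=np.zeros(3)
    for n,(u,v) in(('top',a),('side',b)):
        o=np.array(camera_params(n)['pose'])[:3,3];d=px2w(n,u,v,0)-o;d/=np.linalg.norm(d);M=np.eye(3)-np.outer(d,d);A+=M;y+=M@o
    return np.linalg.solve(A,y)
def rel(target):
    from station import monitor
    from scipy.spatial.transform import Rotation as R
    s=monitor.read_state();return R.from_euler('xyz',s['tool_rot'],degrees=True).as_matrix().T@(np.array(target)-s['tcp_pos'])/30
E
python3 - <<'E'
from h import *
for a,b in(((163.6,248.9),(242.3,148.5)),((263.8,252.6),(237.9,195)),((368,209.7),(297.1,269.8))):
    w=tri(a,b);print(w.round(1),px2w('top',*a,63).round(1),'rel at tcp z150',rel([*w[:2],150]).round(3))
E
```

```text
[479.1 260.5  65.6] [479.1 261.1  63. ] rel at tcp z150 [12.734  7.836  3.135]
[467.6  13.6  63.4] [467.2  13.6  63. ] rel at tcp z150 [14.774 15.816  3.151]
[ 571.9 -247.7   61. ] [ 570.9 -247.3   63. ] rel at tcp z150 [20.649 23.128  3.166]
```

```bash
python3 -m jog '{"slide":[[1,0.6,0],[2.2,1.4,0.2],[3.4,2.1,0.4],[4.6,2.8,0.6],[5.8,3.6,0.8],[7,4.3,1],[8.2,5,1.2],[9.4,5.8,1.4],[10.5,6.5,1.6],[11.5,7.1,1.8],[12.3,7.6,2],[12.7,7.85,2],[12.7,7.85,2],[12.7,7.85,2],[12.7,7.85,2]],"roll":[0,0,0,0,0,0,0,0,0,0,0,0,0,0,0]}' 255
python3 - <<'E'
from h import *;from station import snapshot;import cv2
p=camera_params('wrist');im=snapshot('wrist');cv2.imwrite('pics/w0.png',im[:,:,::-1])
print(np.round(p['pose'],3).tolist(),p['fx'],p['cx'],p['cy'],'pred',w2px('wrist',[479.1,260.7,65]),rel([479.1,260.7,150]))
E
```

```text
clock: 1.35
tcp_pos: [477.9, 261.3, 184.4]
tool_rot: [180.0, 0.0, -17.0]
ft_force: [0.2, 0.4, 0.5]
gripper_width: 1.8
finger_force: 0.0
[[-0.291, 0.915, 0.279, 555.445], [-0.957, -0.279, -0.084, 236.903], [0.001, -0.292, 0.957, 325.927], [0.0, 0.0, 0.0, 1.0]] 291.29745165519324 281.04239772739953 217.51910449213554 pred (np.float64(280.6209922169935), np.float64(217.63823672878812)) [0.05259114 0.01848015 1.15231134]
```

View pics/w0.png

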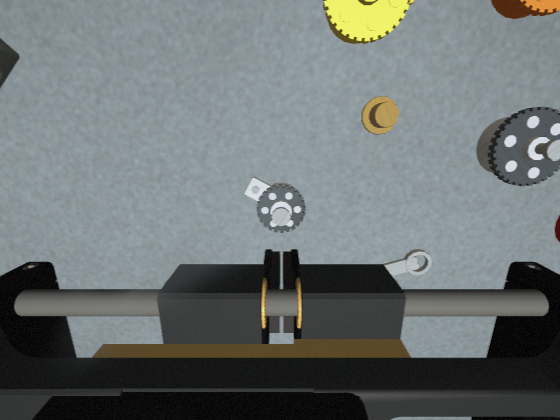

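The wrist view shows the small hub's cap at about (281,215), and the calibration predicts (281,218), so the position agrees. Descending now.

```bash
python3 -m jog '{"slide":[[0.05,0.02,1],[0.05,0.02,2],[0.05,0.02,2.7],[0.05,0.02,3],[0.05,0.02,3],[0.05,0.02,3]],"roll":[0,0,0,0,0,0]}'; python3 -m jog '{"slide":[[0,0,0.1],[0,0,0.2],[0,0,0.3],[0,0,0.38],[0,0,0.38],[0,0,0.38]],"roll":[0,0,0,0,0,0]}'
```

```text
clock: 1.9
tcp_pos: [479.6, 261.0, 95.1]
tool_rot: [-180.0, -0.0, -16.9]
ft_force: [0.3, -0.9, 0.5]
gripper_width: 0.4
finger_force: 0.0
clock: 2.4
tcp_pos: [479.8, 260.3, 83.5]
tool_rot: [-179.9, -0.0, -17.0]
ft_force: [0.0, 0.1, 1.0]
gripper_width: 0.3
finger_force: 0.6
```

```bash
python3 -m jog '{"slide":[[0,0,0.03],[0,0,0.07],[0,0,0.1],[0,0,0.1],[0,0,0.1]],"roll":[0,0,0,0,0]}'; python3 -m jog '{"slide":[[0,0,0.03],[0,0,0.06],[0,0,0.06],[0,0,0.06]],"roll":[0,0,0,0]}'
python3 -c "
from station import monitor,snapshot
import cv2
s=monitor.read_state();print(s['tcp_pos'],s['ft_force'])
im=snapshot('side');cv2.imwrite('pics/s1.png',cv2.resize(im[110:190,200:290,::-1],None,fx=6,fy=6,interpolation=2))"
```

```text
clock: 2.82
tcp_pos: [479.7, 260.2, 80.2]
tool_rot: [-180.0, -0.0, -17.0]
ft_force: [1.1, 0.2, 1.0]
gripper_width: 0.4
finger_force: 0.8
clock: 3.15
tcp_pos: [479.7, 260.2, 78.5]
tool_rot: [-180.0, -0.0, -17.0]
ft_force: [1.1, 0.8, 2.5]
gripper_width: 0.7
finger_force: 1.2
[479.70066091 260.1537319   78.46536912] [1.08877401 0.76280055 2.48973866]
```

View pics/s1.png

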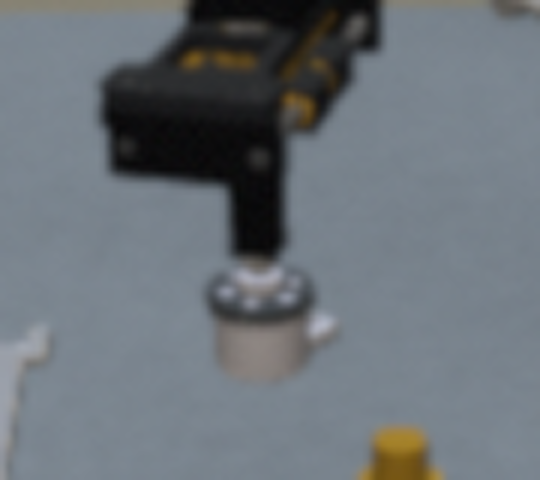

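The fingers (tip at crop (258,250)) are centred on the small pin's cap, which now sits close above the collar. I'll press in small steps until the force goes clearly above 3 N.

```bash
python3 -m jog '{"slide":[[0,0,0.02],[0,0,0.04],[0,0,0.04],[0,0,0.04]],"roll":[0,0,0,0]}'; python3 -m jog '{"slide":[[0,0,0.02],[0,0,0.04],[0,0,0.04],[0,0,0.04]],"roll":[0,0,0,0]}'
```

```text
clock: 3.53
tcp_pos: [479.7, 260.2, 77.4]
tool_rot: [-180.0, -0.0, -17.0]
ft_force: [1.4, 0.7, 4.8]
gripper_width: 0.7
finger_force: 2.2
clock: 3.87
tcp_pos: [479.7, 260.1, 76.3]
tool_rot: [-180.0, -0.0, -17.0]
ft_force: [1.0, 0.2, 5.7]
gripper_width: 0.5
finger_force: 3.0
```

Force rises from 4.8 to 5.7 N at about the cap spring's rate, and the height matches, so the small pin is home. Next I lift and go to the medium hub.

```bash
python3 -m jog '{"slide":[[0,0,-0.5],[0,0,-1.5],[0.3,1,-2.2],[0.6,2.2,-2.2],[0.9,3.4,-2.2],[1.2,4.6,-2.2],[1.5,5.8,-2.2],[1.8,7,-2.2],[2,7.8,-2.2],[2.02,7.97,-2.2],[2.02,7.97,-2.2],[2.02,7.97,-2.2],[2.02,7.97,-2.2]],"roll":[0,0,0,0,0,0,0,0,0,0,0,0,0]}'
python3 - <<'E'
from h import *;from station import snapshot;import cv2
p=camera_params('wrist');im=snapshot('wrist')
u,v=w2px('wrist',[467.5,13.6,63.5]);print(u,v,rel([467.5,13.6,95]))
cv2.imwrite('pics/w1.png',im[:,:,::-1])
t=snapshot('top');cv2.imwrite('pics/t1.png',t[:,:,::-1])
E
```

```text
clock: 4.95
tcp_pos: [467.3, 14.3, 141.5]
tool_rot: [180.0, 0.1, -17.0]
ft_force: [-0.6, 0.1, -0.4]
gripper_width: 0.4
finger_force: 0.0
280.96348244943636 234.12866332460064 [0.01160997 0.02982767 1.55564163]
```

View pics/w1.png

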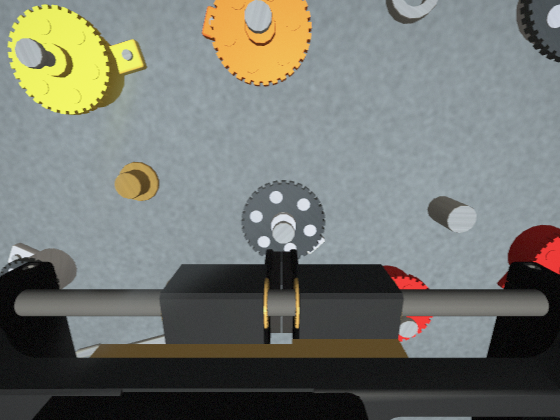

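The wrist view shows the medium's cap at (283,230) against a predicted (281,234), so I nudge about 1.5 mm and descend.

```bash
python3 -m jog '{"slide":[[0.05,0.06,0.8],[0.05,0.06,1.4],[0.05,0.06,1.6],[0.05,0.06,1.7],[0.05,0.06,1.8],[0.05,0.06,1.9],[0.05,0.06,1.98],[0.05,0.06,2.04],[0.05,0.06,2.04],[0.05,0.06,2.04]],"roll":[0,0,0,0,0,0,0,0,0,0]}'; python3 -m jog '{"slide":[[0,0,0.04],[0,0,0.07],[0,0,0.1],[0,0,0.1],[0,0,0.1]],"roll":[0,0,0,0,0]}'
```

```text
clock: 5.88
tcp_pos: [468.8, 11.6, 81.1]
tool_rot: [-180.0, -0.1, -17.0]
ft_force: [-0.4, -0.6, 0.6]
gripper_width: 0.9
finger_force: 0.5
clock: 6.3
tcp_pos: [468.9, 11.6, 78.0]
tool_rot: [-180.0, -0.1, -17.0]
ft_force: [0.5, 1.7, 3.5]
gripper_width: 0.1
finger_force: 1.7
```

```bash
python3 -m jog '{"slide":[[0,0,0.02],[0,0,0.03],[0,0,0.03],[0,0,0.03]],"roll":[0,0,0,0]}'; python3 -m jog '{"slide":[[0,0,0.02],[0,0,0.03],[0,0,0.03],[0,0,0.03]],"roll":[0,0,0,0]}'
python3 -c "
from station import monitor,snapshot
import cv2,numpy as np
s=monitor.read_state();print(s['tcp_pos'],s['ft_force'])
im=snapshot('side')
a=im[110:200,195:295];b=im[155:245,195:295]
cv2.imwrite('pics/s2.png',cv2.resize(np.hstack([a,b])[:,:,::-1],None,fx=4,fy=4,interpolation=2))"
```

```text
clock: 6.63
tcp_pos: [468.9, 11.6, 77.1]
tool_rot: [-180.0, -0.1, -17.0]
ft_force: [0.6, 1.0, 4.9]
gripper_width: 0.6
finger_force: 2.4
clock: 6.97
tcp_pos: [468.9, 11.6, 76.3]
tool_rot: [-180.0, -0.1, -17.0]
ft_force: [0.5, 1.2, 6.2]
gripper_width: 0.4
finger_force: 3.0
[468.85721839  11.58350798  76.30309036] [0.47952127 1.24623726 6.19732631]
```

View pics/s2.png

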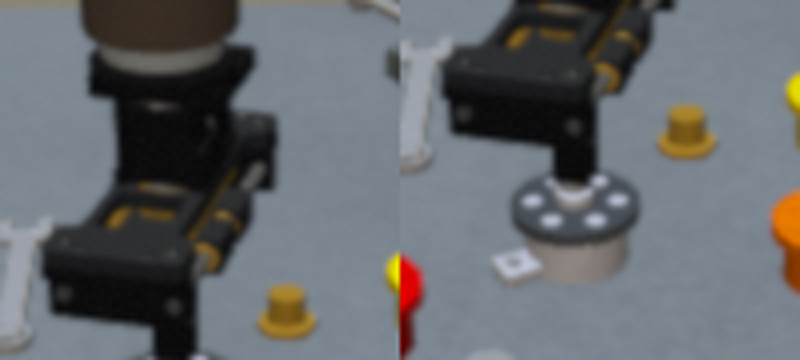

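The tip is on the medium's cap (right crop, about (575,180)), the force is 6.2 N and rising at the spring rate, so that pin is home. On to the large hub.

```bash
python3 -m jog '{"slide":[[0,0,-0.5],[0,0,-1.5],[0.7,0.9,-2.2],[1.5,1.9,-2.2],[2.3,2.9,-2.2],[3.1,3.9,-2.2],[3.9,4.9,-2.2],[4.7,5.9,-2.2],[5.4,6.7,-2.2],[5.79,7.26,-2.2],[5.79,7.26,-2.2],[5.79,7.26,-2.2],[5.79,7.26,-2.2]],"roll":[0,0,0,0,0,0,0,0,0,0,0,0,0]}'
python3 - <<'E'
from h import *;from station import snapshot;import cv2
im=snapshot('wrist')
u,v=w2px('wrist',[571.4,-247.5,63]);print(u,v,rel([571.4,-247.5,95]))
cv2.imwrite('pics/w2.png',im[:,:,::-1])
E
```

```text
clock: 8.1
tcp_pos: [569.5, -247.0, 140.7]
tool_rot: [-180.0, 0.2, -17.0]
ft_force: [-0.4, 0.2, 0.2]
gripper_width: 0.5
finger_force: 0.0
280.2751667313312 232.26399317265214 [0.06273527 0.01091579 1.5394798 ]
```

View pics/w2.png

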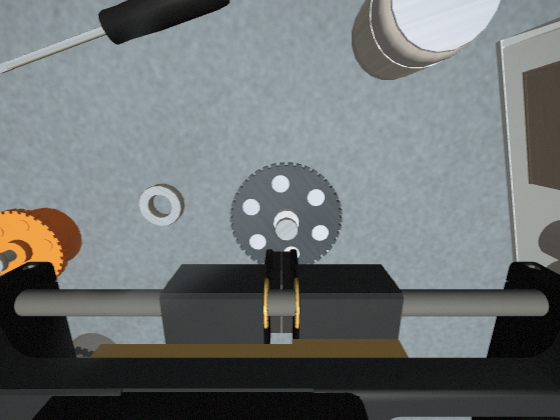

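The large's cap is at (286,229), about 5 px right of the finger line and slightly ahead. I correct for that and descend.

```bash
python3 -m jog '{"slide":[[0.1,0.11,0.8],[0.1,0.11,1.3],[0.1,0.11,1.6],[0.1,0.11,1.7],[0.1,0.11,1.8],[0.1,0.11,1.9],[0.1,0.11,1.96],[0.1,0.11,2],[0.1,0.11,2],[0.1,0.11,2]],"roll":[0,0,0,0,0,0,0,0,0,0]}'; python3 -m jog '{"slide":[[0,0,0.04],[0,0,0.07],[0,0,0.1],[0,0,0.1],[0,0,0.1]],"roll":[0,0,0,0,0]}'; python3 -m jog '{"slide":[[0,0,0.02],[0,0,0.03],[0,0,0.03],[0,0,0.03]],"roll":[0,0,0,0]}'
```

```text
clock: 8.98
tcp_pos: [573.2, -251.6, 82.6]
tool_rot: [-180.0, -0.1, -17.0]
ft_force: [-0.1, 2.4, 2.6]
gripper_width: 1.0
finger_force: 1.1
clock: 9.4
tcp_pos: [573.1, -251.8, 79.0]
tool_rot: [180.0, -0.0, -17.0]
ft_force: [1.1, 0.7, 0.9]
gripper_width: 0.1
finger_force: 0.8
clock: 9.73
tcp_pos: [573.1, -251.8, 78.4]
tool_rot: [180.0, -0.1, -17.0]
ft_force: [1.1, 0.3, 2.7]
gripper_width: 0.1
finger_force: 1.5
```

```bash
python3 -m jog '{"slide":[[0,0,0.02],[0,0,0.04],[0,0,0.04],[0,0,0.04]],"roll":[0,0,0,0]}'; python3 -m jog '{"slide":[[0,0,0.02],[0,0,0.03],[0,0,0.03],[0,0,0.03]],"roll":[0,0,0,0]}'
```

```text
clock: 10.07
tcp_pos: [573.1, -251.8, 77.2]
tool_rot: [180.0, -0.1, -17.0]
ft_force: [0.5, 0.6, 5.0]
gripper_width: 0.1
finger_force: 2.3
clock: 10.4
tcp_pos: [573.1, -251.8, 76.4]
tool_rot: [180.0, -0.1, -17.0]
ft_force: [0.2, 0.7, 5.9]
gripper_width: 0.6
finger_force: 2.9
```

Force is 5.9 N, rising at the spring rate at the same height as the other two, so the large pin is home. I'll retract clear and check all three from the side.

```bash
python3 -m jog '{"slide":[[0,0,-0.5],[0,0,-1.5],[0,0,-2.5],[-0.8,0,-3.5],[-2,0,-4.5],[-3.2,0,-5],[-4.4,0,-5],[-5,0,-5],[-5,0,-5],[-5,0,-5],[-5,0,-5],[-5,0,-5]],"roll":[0,0,0,0,0,0,0,0,0,0,0,0]}'
python3 - <<'E'
import cv2,numpy as np;from station import snapshot
o=cv2.imread('pics/side0.png');t0=cv2.imread('pics/top0.png');n=snapshot('side')[:,:,::-1];t=snapshot('top')[:,:,::-1]
f=lambda i,u,v:cv2.resize(i[v-22:v+22,u-22:u+22],(198,198),interpolation=2)
S=((241,155),(237,200),(296,272));T=((166,250),(264,253),(367,211))
cv2.imwrite('pics/fin.png',np.hstack([np.vstack([f(i,*c) for c in C]) for i,C in((o,S),(n,S),(t0,T),(t,T))]))
E
```

```text
clock: 11.4
tcp_pos: [429.8, -207.9, 225.2]
tool_rot: [180.0, 0.1, -17.0]
ft_force: [0.2, 0.1, -0.1]
gripper_width: 0.2
finger_force: 0.0
```

View pics/fin.png

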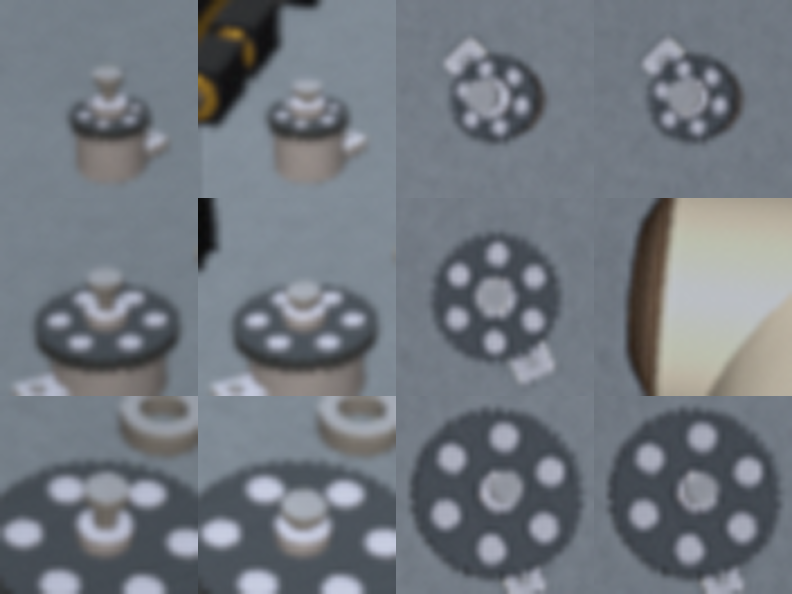

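All three caps now sit low over their collars, and the hubs haven't moved between the before and after crops (the arm hides the medium in the top view, but the side view shows it in place).

```bash
python3 -c "from station import order;print(order.sign_off())"
```

```text
the job is handed in; nothing more can be done
None
```

I pressed the small, medium and large pins fully home in that order, each at about 6 N; no hub visibly moved, and I handed the job in with the arm clear about 11.5 s in.

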